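# Set the polishing puck under the clipped stone

## Robot

A 6-joint arm with a two-finger parallel gripper is mounted at the origin on the work surface. World frame = base frame: x ahead of the robot, y to its left, z up, the work surface at z = 0. Lengths are in m, angles in rad, forces in N, time in s.
With the tool pointing down it reaches from about 0.25 to 0.725 m from the base axis. Payload 4 kg.
Tool frame: the origin (TCP) lies at the very end of the fingers, on their centre line; the grasp point (between the pads) lies 19 mm behind it (arm.tcp_to_grasp is the z of the grasp point in the tool frame, in m); z points along the fingers, y is the line along which they close (so a half turn about z gives the same grasp; the last joint's range is limited). The gripper opens to 85 mm and grips with 20 to 120 N. Pads are 22 mm wide; open, the fingers measure 114 mm over their backs; the gripper's body (76 mm by 85 mm) begins 54 mm behind the grasp point. The pads swing forward as they close: fully open they stand 13 mm farther back than shut.
Start: joints at [-1.328, 0.241, 0.005, 1.335, 0, 1.571], TCP at [0.12, -0.485, 0.231] pointing down, gripper open.
Joint ranges: [-2.72, 2.72], [-1.05, 1.87], [-1.09, 1.28], [-1.99, 2.15], [-1.42, 1.44], [-3.14, 3.14]. Speed limits (rad/s): [2.79, 2.79, 3.14, 3.14, 3.14, 3.14].

## Interface

Orientations are given as a 3x3 rotation matrix whose columns are the frame's x, y, z axes.
In Python, from station import arm, imaging gives the robot as it stands. The module is installed in compiled form; this text tells all that it offers.
- The arm moves only by the shell command python3 -m crank 'ROWS' [FORCE]. ROWS is JSON, a list of rows, each a list of 5 numbers: the closure, from 0 (fully open) to 1 (shut), then the shift along the tool's x, y, z as a fraction of full scale, then the turn about the tool's z as a fraction of full scale. A call has 1 to 12 rows; each row shifts and turns the commanded pose from where the row before left it, along the tool's axes as they then stand; what a row does not reach is not made up. Full scale, the value 1, is 0.04 m for a shift and 0.08 rad for a turn. A row lasts 1/8 s, in which the tool goes at most 62.5 mm and 10.7 degrees, less where a joint would pass 70% of its speed; a pose out of reach is approached as far as the arm can. A call with a number of a shift or a turn outside -1 to 1 is refused whole. A call with a gripper value outside its range is refused whole. The fingers move at their own pace and stop on an object; FORCE is the grip in N (left out, the last holds). Time passes only in rows, so rows that do not move let the fingers close. It gives the time, the measured TCP pose, the force, the opening and the grip force at its end, in the units of the state.
- arm.read_state(): the state, without advancing time (a new reading comes with each control period).
- imaging.get_image(name): name is "scene" or "top"; returns a dict with "color" (420x560x3 uint8, red, green, blue), "vfov" (degrees; the focal length in pixels is half the picture's height over the tangent of half this angle, whatever the lens; pixels are square), "cx", "cy" (the principal point, pixels), "extrinsics" (4x4, takes a point from world to camera coordinates). Camera axes: x right, y down, z forward; pixel columns grow to the right and rows downward; lengths in m; the calibration is good to about 2 mm. A picture is of the moment at which its call begins. There is no depth.
- arm.job_done(): hands the job in; it is judged then, once.
The state is a dict: "clock": time; "qpos": joint angles; "joint_velocities": joint speeds; "joint_torque": joint torques, N m; "position": TCP position; "tool_rot": TCP orientation; "force": force on the tool from outside, world axes, zero at the start; "wrist_torque": the same for the moment, N m; "grip_width": finger opening in m; "grip_force": force on a finger pad.
Only numpy, scipy, OpenCV 4.12 (cv2) and the standard library are available. Lean on these libraries where they do the work, as an engineer would, in place of code of your own. Each camera call takes 0.05 s, during which the arm holds its last target. There are 200 camera calls.

## Task

Set up the polishing jig by pushing only, with closed fingers: first tip the standing puck over onto its metal backing plate, so that it lies flat on the jig's plate with the rubber face up, and then push the raised brass arm over towards it so that the clipped stone comes to rest on the middle of the rubber. Push gently, never pinch, lift or carry anything, leave the other things on the bench where they are, and finish clear of everything.

Things in the scene. Friction and masses are not known exactly. Their poses are not given: they have to be found in the camera images.
- jig: Fixed jig: dark steel plate 100 x 220 x 8 mm (local x, y, z) on the bench, top 8 mm above it; origin at the centre of its underside. Local +y runs from the hinge post to the puck. Post: two steel cheeks, together 38 mm (x) by 26 mm (y), centred at local y = -75 mm, top 64 mm above the bench; the arm turns between them. Position and yaw (up to 0.45 rad either way) vary.
- bar_hinge (a point): Point on the arm's hinge axis (which is parallel to the jig's x) between the cheeks: local (0, -75, 52) mm in the jig, 52 mm above the bench. The hinge is stiff (0.04 N m friction, some damping); about 1 N on the arm moves it.
- bar: Brass arm: straight bar 12 mm wide (along the jig's x), 8 mm thick, reaching 110 mm from its hinge, with a clip and stone. Origin on the hinge axis, own x along that axis, +y along the bar to the clip, +z out of its plain back (on top when level, away from the puck when upright). Starts leaning back from the puck, 10 to 30 degrees past upright; it can lie back to 36 degrees.
- bar_tip (a point): Middle of the far end of the bar, 110 mm from the hinge axis. The bar stays where it is put while steep; about 40 degrees or less above level it slowly sinks by its own weight onto what lies below. It comes level when its stone meets the rubber of the lying puck.
- stone_under (a point): Middle of the outer face of the white baduk stone (biconvex, 22 mm across, 9 mm thick) that a thin steel spring clip pinches under the bar, on its puck side; fixed to the bar. In the bar's own axes (0, 100, -16) mm; the lowest point of the stone when the bar is level.
- puck: Loose puck, about 0.17 kg: aluminium backing plate 64 x 64 x 8 mm carrying a grey rubber disc 64 mm across, 20 mm thick. Starts standing on edge on the jig plate, top 72 mm above the bench, backing towards the post, rubber face away from it. Origin: middle of the lower back edge of the backing plate, the edge it tips about. Own +y points out of the rubber face, +z up the back when standing.
- puck_face (a point): Centre of the rubber face: (0, 28, 32) mm in the puck's own axes; about 36 mm above the bench when the puck lies on its backing on the jig. The puck starts about 57 mm (within 6 mm) from the jig's origin along local +y, turned up to 0.1 rad; tipped about 20 degrees towards the post it falls over by itself and then lies where the stone comes down.
- dish: Bystander: celadon sample dish, 100 mm across, 24 mm high, origin under its centre.
- chuck_key: Bystander: T-shaped lathe chuck key of blued steel, about 127 x 85 x 12 mm, lying flat. Origin near its middle, on the bench.
- white_a: Bystander: loose white stone, 22 mm across, 9 mm thick, lying on the bench. Origin under its centre.
- white_b: Bystander: a second loose white stone, the same size. Origin under its centre.
- black_a: Bystander: loose black stone, the same size. Origin under its centre.
- paste: Bystander: white paste jar with a metal cap, 52 mm across, 55 mm high. Origin under its centre.
- brush: Bystander: wooden-handled brush lying flat, about 180 x 26 x 18 mm. Origin under its middle.

How it is judged:
On the way, in this order (a step that is already met when the one before it is completed fails the run):
1. the puck lies on its backing plate, rubber face up, while the arm is still raised (angle between puck's own y axis and vertical below 0.12 rad and height (world z) of puck_face below 0.045 m and y of bar_tip in the frame of jig below -0.035 m), for 0.2 s.
2. the arm is over and the stone rests on the middle of the rubber (angle between puck's own y axis and vertical below 0.12 rad and height (world z) of puck_face below 0.045 m and height (world z) of stone_under between 0.03 and 0.042 m and y of bar_tip in the frame of jig above 0.02 m and contact force between bar and puck above 0.05 N and horizontal distance between stone_under and puck_face below 0.02 m), for 0.2 s.
At the end, for the whole second after the job is handed in: The puck lies flat (within 0.12 rad) on its backing plate with the rubber up, the arm is level (stone within 6 mm of the height of the rubber), its stone touches the rubber within 20 mm of the middle, and all is at rest (all of step 2 and linear speed of puck below 0.02 m/s and angular speed of bar below 0.05 rad/s).
It fails at once if the puck is lifted, carried or tipped the wrong way (its tipping edge rises more than 22 mm above the jig plate) (height (world z) of puck above 0.03 m).
It fails at once if the arm is pinched or pushed hard (over 30 N) (contact force between the fingers and bar above 30 N).
It fails at once if the puck is pinched or pushed hard (over 30 N) (contact force between the fingers and puck above 30 N).
It fails at once if another thing on the bench is moved by more than 20 mm (distance of any of dish, chuck_key, white_a, white_b, black_a, paste, brush from where it was at the start of the episode above 0.02 m).
It also fails if it takes over 51 s, if anything falls off the work surface, if the arm or the gripper's body presses on something with over 40 N, if the wrist force passes 120 N, or if a joint passes its speed limit or range.

## Working session

There is one attempt and no reset: what is moved stays moved. The work goes in short steps, Python scripts to look and compute and a shell command to move; the robot and the scene stay as the last step left them, time stands still between calls to the robot, and variables do not carry over. Pictures are saved under pics/ and viewed, at most 10 in all, crops included, and the job is handed in when it is done.

```bash
mkdir -p pics; python3 - <<'E'
from station import arm, imaging
import cv2,numpy as np
for n in("scene","top"):
    d=imaging.get_image(n); cv2.imwrite(f"pics/{n}0.png",d["color"][:,:,::-1])
    print(n,d["vfov"],d["cx"],d["cy"],np.round(d["extrinsics"],4).tolist())
s=arm.read_state(); print(s["clock"],s["position"],np.round(s["tool_rot"],3).tolist(),s["force"],s["grip_width"])
E
```

```text
scene 50.825292265088216 269.9687744280721 208.3206408239596 [[0.8699, 0.493, 0.0164, -0.4963], [0.4196, -0.7221, -0.55, -0.2242], [-0.2593, 0.4853, -0.835, 1.2909], [0.0, 0.0, 0.0, 1.0]]
top 52.49195927726818 282.1272557086446 204.1947227460489 [[-0.0178, -0.9998, 0.006, -0.0181], [-0.9876, 0.0167, -0.1559, 0.6012], [0.1558, -0.0087, -0.9878, 0.9642], [0.0, 0.0, 0.0, 1.0]]
0.1 [ 0.12007832 -0.48477419  0.23048686] [[0.971, 0.24, -0.0], [0.24, -0.971, 0.002], [0.0, -0.002, -1.0]] [ 0.40079939  0.15095582 -0.49445553] 0.0855352721242223
```

View pics/scene0.png

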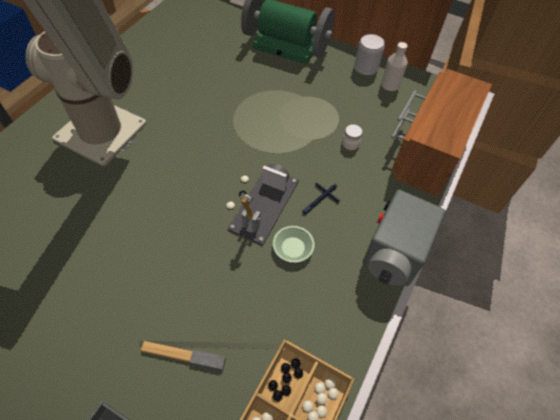

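View pics/top0.png

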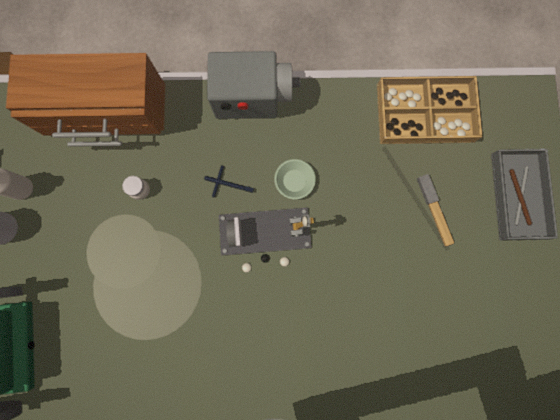

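The jig is at about (265,231) in top. Its puck is on the left at (237,231) and the post with the leaning arm on the right at (300,224). In the scene view the jig is at (264,205). I'll zoom in on both.

```bash
python3 - <<'E'
import cv2,numpy as np
a=cv2.imread("pics/scene0.png")[150:260,210:330]; b=cv2.imread("pics/top0.png")[180:280,205:355]
A=cv2.resize(a,None,fx=5,fy=5,interpolation=cv2.INTER_CUBIC);B=cv2.resize(b,None,fx=5,fy=5,interpolation=cv2.INTER_CUBIC)
cv2.imwrite("pics/sc.png",A);cv2.imwrite("pics/tc.png",B)
E
```

```text
(no output)
```

View pics/sc.png

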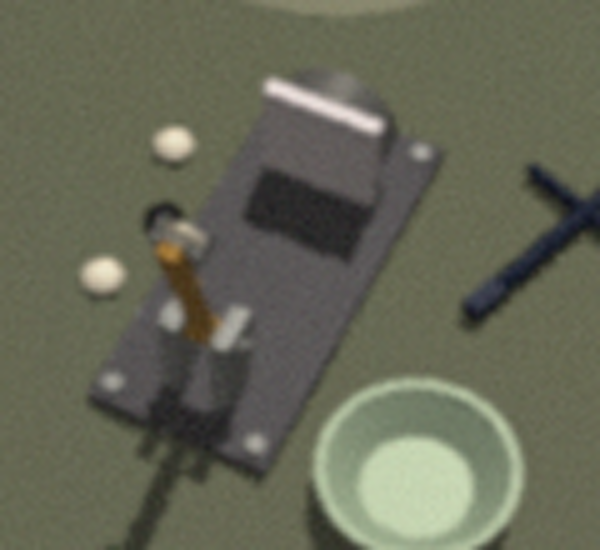

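View pics/tc.png

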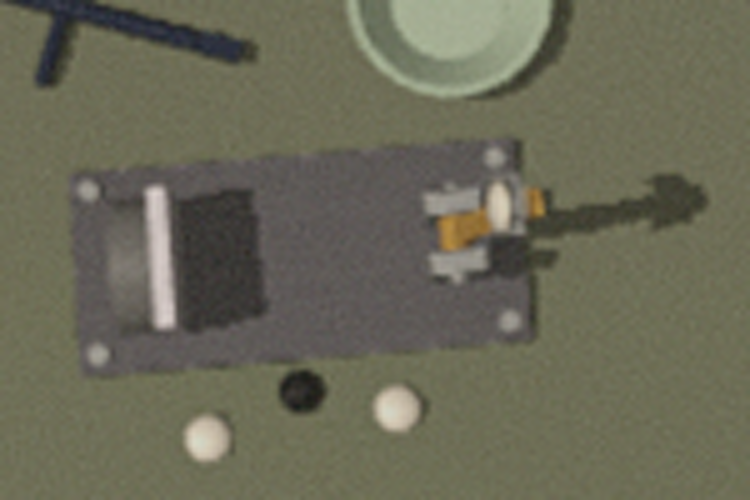

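Zoomed views: plate screws in the top crop are at (89,191), (98,355), (510,321), (495,157). The pale top edge of the puck's backing runs from (155,187) to (165,327) in top and from (270,87) to (381,127) in scene. The bar tip is at (538,203) in top and (171,250) in scene. I'll triangulate these.

```bash
cat > h.py <<'E'
import numpy as np, cv2
from station import arm, imaging
def cam(n):
    d=imaging.get_image(n); E=d["extrinsics"]; f=210/np.tan(np.radians(d["vfov"]/2))
    K=np.array([[f,0,d["cx"]],[0,f,d["cy"]],[0,0,1]]); return d["color"],K,E
def ray(K,E,u):
    R=E[:3,:3]; o=-R.T@E[:3,3]; v=R.T@np.linalg.inv(K)@[*u,1]; return o,v
def onz(K,E,u,z):
    o,v=ray(K,E,u); return o+v*(z-o[2])/v[2]
def tri(a,b):  # a,b=(K,E,u); midpoint and gap
    (o,v),(p,w)=ray(*a),ray(*b); t=np.linalg.lstsq(np.c_[v,-w],p-o,rcond=None)[0]
    x,y=o+t[0]*v,p+t[1]*w; return (x+y)/2,np.linalg.norm(x-y)
def crop(x,y,ox,oy,s=5): return ((x+.5)/s-.5+ox,(y+.5)/s-.5+oy)
E
python3 - <<'E'
from h import *
_,K1,E1=cam("scene");_,K2,E2=cam("top")
S=lambda x,y:(K1,E1,crop(x,y,210,150)); T=lambda x,y:(K2,E2,crop(x,y,205,180))
sc=[(89,191),(98,355),(510,321),(495,157)]
P=np.array([onz(*T(*p),.009) for p in sc]); print(P.round(4)); c=P.mean(0); d=(P[0]+P[1]-P[2]-P[3])/2; print("ctr",c,"len",np.linalg.norm(d[:2]),"yaw of +y",np.arctan2(d[1],d[0]))
print("screw tri",[tri(S(*a),T(*b)) for a,b in [((421,152),sc[0]),((112,381),sc[2]),((256,443),sc[3])]])
pk=[tri(S(270,87),T(165,327)),tri(S(381,127),T(155,187))];print("puck top",pk)
tip=tri(S(171,250),T(538,203));print("tip",tip)
y=d[:2]/np.linalg.norm(d[:2]);x=np.array([y[1],-y[0]])
for n,q in(("p0",pk[0][0]),("p1",pk[1][0]),("tip",tip[0]),("wa",onz(*T(207,438),.005)),("wb",onz(*T(397,408),.005)),("bl",onz(*T(302,391),.005)),("dish",onz(*T(450,10),.02))):
    r=q[:2]-c[:2];print(n,"jig xy",(r@x).round(4),(r@y).round(4),q.round(4))
E
```

```text
[[ 0.5755  0.1181  0.009 ]
 [ 0.4954  0.1134  0.009 ]
 [ 0.5083 -0.0867  0.009 ]
 [ 0.5889 -0.0814  0.009 ]]
ctr [0.54203614 0.01583432 0.009     ] len 0.20019533697625316 yaw of +y 1.6367467590462372
screw tri [(array([0.57566783, 0.1179884 , 0.01457038]), np.float64(0.0021939855001188134)), (array([ 0.50870533, -0.08584642,  0.01351272]), np.float64(0.0016802699339757599)), (array([ 0.58898437, -0.08061643,  0.01368998]), np.float64(0.0017719789976305149))]
puck top [(array([0.50563128, 0.07579974, 0.07146111]), np.float64(0.0030358439253353087)), (array([0.56908429, 0.07952529, 0.07527135]), np.float64(0.001766427054414706))]
tip (array([ 0.54930719, -0.08857777,  0.16210627]), np.float64(0.00403400123197769))
p0 jig xy -0.0324 0.0622 [0.5056 0.0758 0.0715]
p1 jig xy 0.0312 0.0618 [0.5691 0.0795 0.0753]
tip jig xy 0.0004 -0.1047 [ 0.5493 -0.0886  0.1621]
wa jig xy -0.0841 0.0509 [0.4547 0.0611 0.005 ]
wb jig xy -0.0775 -0.0418 [ 0.4675 -0.031   0.005 ]
bl jig xy -0.0655 0.0034 [0.4765 0.0149 0.005 ]
dish jig xy 0.1135 -0.084 [ 0.6608 -0.0605  0.02  ]
```

```bash
python3 -m crank '[[1,0,0,0,0.73],[1,0,0,0,0.73],[1,0,0,0,0.74],[1,0,0,0,0],[1,0.7,-0.95,0,0],[1,0.7,-0.95,0,0],[1,0.7,-0.95,0,0],[1,0.7,-0.95,0,0],[1,0.7,-0.95,0,0],[1,0.7,-0.95,0,0],[1,0.7,-0.95,0,0],[1,0.7,-0.95,0,0]]' 20 && python3 -m crank '[[1,0.7,-0.95,0,0],[1,0.7,-0.95,0,0],[1,0.7,-0.95,0,0],[1,0.7,-0.95,0,0],[1,0.7,-0.95,0,0],[1,0.7,-0.95,0,0],[1,0.7,-0.95,0,0],[1,0,0,0,0],[1,0,0,0,0]]'
cat >> h.py <<'E'
C=np.array([.542,.0158]);yw=.066;X=np.array([np.cos(yw),np.sin(yw)]);Y=np.array([-X[1],X[0]])
def st():
    s=arm.read_state();r=s["position"][:2]-C
    print("t",s["clock"],"jig",(r@X).round(4),(r@Y).round(4),s["position"][2].round(4),"toolx yaw",np.arctan2(s["tool_rot"][1][0],s["tool_rot"][0][0]).round(3),"F",np.round(s["force"],2),"w",round(s["grip_width"],4))
E
python3 -c "from h import *;st()"
```

```text
clock: 1.7
position: [0.3241, -0.1657, 0.2315]
tool_rot: [[0.998, 0.068, 0.001], [0.068, -0.998, -0.0], [0.001, 0.0, -1.0]]
force: [0.9, -0.1, 0.7]
grip_width: 0.0002
grip_force: 0.0
clock: 2.82
position: [0.5036, 0.0716, 0.2316]
tool_rot: [[0.992, 0.123, -0.006], [0.123, -0.992, 0.032], [-0.002, -0.032, -0.999]]
force: [-0.8, 0.6, -0.6]
grip_width: 0.0001
grip_force: 0.0
t 2.825 jig -0.0346 0.0582 0.2316 toolx yaw 0.124 F [-0.84  0.57 -0.56] w 0.0001
```

```bash
python3 -m crank '[[1,0,0,0,0],[1,0,0,0,0],[1,0,0,0,0]]'; python3 -c "from h import *;st();print(arm.read_state()['qpos'],arm.read_state()['joint_velocities'])"
```

```text
clock: 3.2
position: [0.5041, 0.0716, 0.2323]
tool_rot: [[0.992, 0.122, -0.004], [0.122, -0.992, 0.032], [0.0, -0.033, -0.999]]
force: [-0.4, -0.4, -0.3]
grip_width: 0.0003
grip_force: 0.0
t 3.2 jig -0.0341 0.0581 0.2323 toolx yaw 0.123 F [-0.38 -0.38 -0.27] w 0.0003
[0.12161803 0.25822273 0.03036224 1.34293976 0.03252724 3.14049818] [ 0.00176175  0.00484103  0.00371673  0.00034597  0.00015294 -0.00179727]
```

```bash
python3 -m crank '[[1,0,0,0,-1],[1,0,0,0,-1],[1,0,0,0,-1],[1,0,0,0,-1],[1,0,0,0,-1],[1,0,0,0,-1],[1,0,0,0,-1],[1,0,0,0,-1],[1,0,0,0,-1],[1,0,0,0,-1]]' >/dev/null; python3 -m crank '[[1,0,0,0,-1],[1,0,0,0,-1],[1,0,0,0,-1],[1,0,0,0,-1],[1,0,0,0,-1],[1,0,0,0,-1],[1,0,0,0,-1],[1,0,0,0,-1],[1,0,0,0,-0.9],[1,0,0,0,0],[1,0,0,0,0]]'; python3 -c "from h import *;st()"
```

```text
clock: 5.82
position: [0.5043, 0.0718, 0.2321]
tool_rot: [[-0.063, 0.998, -0.004], [0.997, 0.063, 0.032], [0.032, -0.002, -0.999]]
force: [0.4, 0.7, 0.3]
grip_width: 0.0001
grip_force: 0.0
t 5.825 jig -0.0339 0.0584 0.2321 toolx yaw 1.634 F [0.38 0.7  0.3 ] w 0.0001
```

```bash
python3 -m crank '[[1,0.9,0.43,0,0],[1,0.9,0.43,0,0],[1,0,0,0,0],[1,0,0,0.87,0],[1,0,0,0.87,0],[1,0,0,0.87,0],[1,0,0,0.87,0],[1,0,0,0.87,0],[1,0,0,0,0],[1,0,0,0,0]]'; python3 -c "from h import *;st();d=imaging.get_image('top')['color'];e=imaging.get_image('scene')['color'];v=np.hstack([cv2.resize(d[170:290,200:320],(390,390)),cv2.resize(e[140:260,210:330],(390,390))]);cv2.imwrite('pics/v1.png',v[:,:,::-1])"
```

```text
clock: 7.08
position: [0.534, 0.1513, 0.0616]
tool_rot: [[-0.064, 0.998, -0.003], [0.997, 0.064, 0.032], [0.033, -0.001, -0.999]]
force: [0.1, -0.3, 0.1]
grip_width: 0.0003
grip_force: 0.0
t 7.075 jig 0.0009 0.1357 0.0616 toolx yaw 1.634 F [ 0.1  -0.28  0.15] w 0.0003
```

View pics/v1.png

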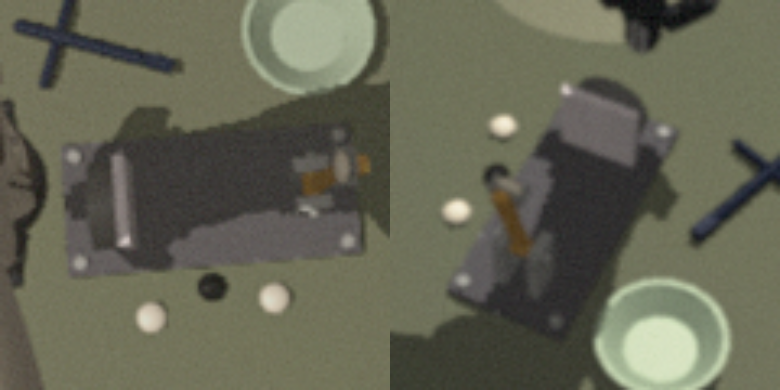

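The finger stands behind the puck's rubber face and is centred on it (right half, around (640,35)). The puck is still upright. Pushing slowly.

```bash
python3 -m crank '[[1,-0.3,0,0.1,0],[1,-0.3,0,0,0],[1,-0.2,0,0,0],[1,-0.08,0,0,0],[1,-0.08,0,0,0],[1,-0.08,0,0,0],[1,-0.08,0,0,0]]'; python3 -c "from h import *;st()"; python3 -m crank '[[1,-0.08,0,0,0],[1,-0.08,0,0,0],[1,-0.08,0,0,0]]' | grep force; python3 -c "from h import *;st()"
```

```text
clock: 8.05
position: [0.5362, 0.1071, 0.055]
tool_rot: [[-0.065, 0.998, -0.004], [0.997, 0.065, 0.033], [0.033, -0.002, -0.999]]
force: [0.2, -0.3, 0.3]
grip_width: -0.0002
grip_force: 0.2
t 8.05 jig 0.0002 0.0915 0.055 toolx yaw 1.636 F [ 0.21 -0.26  0.35] w -0.0002
force: [0.2, -0.5, 1.1]
grip_force: 0.0
t 8.425 jig 0.0001 0.0815 0.0545 toolx yaw 1.635 F [ 0.17 -0.47  1.12] w -0.0001
```

```bash
python3 -m crank '[[1,-0.08,0,0,0],[1,-0.08,0,0,0],[1,-0.08,0,0,0],[1,-0.08,0,0,0],[1,0,0,0,0]]' | grep force; python3 -c "from h import *;st();d=imaging.get_image('top')['color'];e=imaging.get_image('scene')['color'];v=np.hstack([cv2.resize(d[170:290,200:320],(390,390)),cv2.resize(e[140:260,210:330],(390,390))]);cv2.imwrite('pics/v2.png',v[:,:,::-1])"
```

```text
force: [-0.4, -0.1, -0.6]
grip_force: 0.0
t 9.05 jig 0.0001 0.0687 0.0542 toolx yaw 1.635 F [-0.37 -0.07 -0.61] w -0.0003
```

View pics/v2.png

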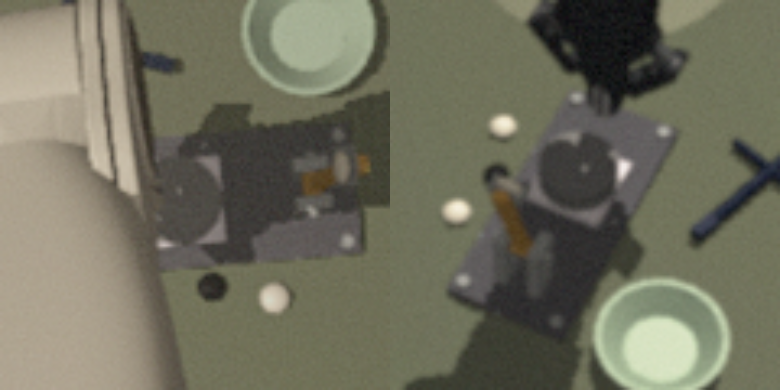

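The puck lies flat, with the rubber disc centred at about (580,170), and the arm is still raised. I'll rise, cross to behind the bar and measure the puck.

```bash
python3 -m crank '[[1,0.3,0,0,0],[1,0.2,0,-0.9,0],[1,0,0,-0.9,0],[1,0,0,-0.95,0],[1,0,0,-0.95,0],[1,0,0,-0.95,0],[1,0,0,0,0]]' | grep -E 'force:'; python3 -m crank '[[1,-0.9,0,0,0],[1,-0.9,0,0,0],[1,-0.9,0,0,0],[1,-0.9,0,0,0],[1,-0.9,0,0,0],[1,-0.9,0,0,0],[1,-0.9,0,0,0],[1,0,0,0,0],[1,0,0,0,0]]'; python3 - <<'E'
from h import *
st()
I1,K1,E1=cam("scene");I2,K2,E2=cam("top")
q=onz(K1,E1,(268.5,192.3),.036);r=q[:2]-C;print("face jig",r@X,r@Y)
cv2.imwrite('pics/v3.png',np.hstack([cv2.resize(I2[170:290,200:320],(390,390)),cv2.resize(I1[140:260,210:330],(390,390))])[:,:,::-1])
E
```

```text
force: [0.8, 0.2, -0.7]
grip_force: 0.0
clock: 11.15
position: [0.5529, -0.1519, 0.2315]
tool_rot: [[-0.064, 0.998, -0.006], [0.997, 0.065, 0.033], [0.034, -0.004, -0.999]]
force: [-0.2, 1.2, -0.1]
grip_width: -0.0002
grip_force: 0.0
t 11.15 jig -0.0002 -0.1681 0.2315 toolx yaw 1.635 F [-0.17  1.2  -0.14] w -0.0002
face jig 0.004411314440455742 0.019918064951016976
```

View pics/v3.png

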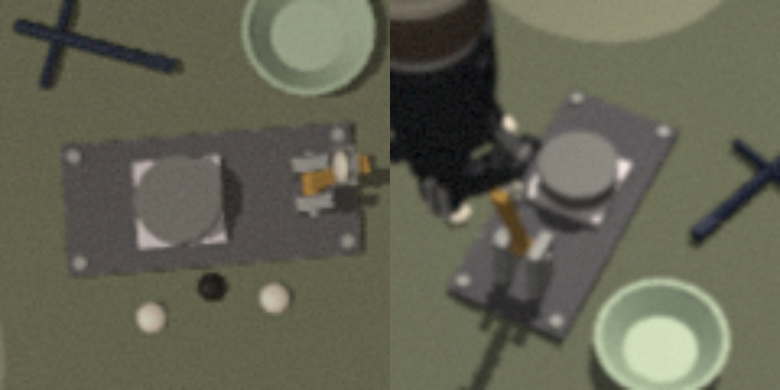

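The puck is flat on the jig, with its face at about (178,200) in top, and the arm is untouched. The gripper is behind and above the bar. I'll descend and start pushing.

```bash
python3 -m crank '[[1,0,0,0.8,0],[1,0,0,0.8,0],[1,0,0,0.8,0],[1,0,0,0,0],[1,0.3,0,0,0],[1,0.3,0,0,0],[1,0.3,0,0,0],[1,0.1,0,0,0],[1,0.1,0,0,0],[1,0.1,0,0,0]]' | grep force; python3 - <<'E'
from h import *
st()
_,K2,E2=cam("top");q=onz(K2,E2,(254.8,231.5),.036);r=q[:2]-C;print("face jig",r@X,r@Y)
E
python3 -m crank '[[1,0.1,0,0,0],[1,0.1,0,0,0],[1,0.1,0,0,0],[1,0.1,0,0,0],[1,0.1,0,0,0],[1,0.1,0,0,0]]' | grep force; python3 -c "from h import *;st()"
```

```text
force: [-0.0, -1.3, 0.0]
grip_force: 0.4
t 12.5 jig 0.0 -0.1178 0.1382 toolx yaw 1.635 F [-0.03 -1.29  0.03] w 0.0001
face jig -0.002630752456021921 0.021838969229084744
force: [0.5, -0.9, -1.3]
grip_force: 0.2
t 13.3 jig 0.0 -0.0935 0.1389 toolx yaw 1.635 F [ 0.52 -0.93 -1.28] w 0.0002
```

```bash
python3 -m crank '[[1,0.1,0,0.04,0],[1,0.1,0,0.04,0],[1,0.1,0,0.04,0],[1,0.1,0,0.04,0],[1,0.1,0,0.04,0],[1,0.1,0,0.04,0],[1,0.1,0,0.04,0],[1,0.1,0,0.04,0]]' | grep force; python3 -c "from h import *;st()";python3 -m crank '[[1,0.1,0,0.06,0],[1,0.1,0,0.06,0],[1,0.1,0,0.06,0],[1,0.1,0,0.06,0],[1,0.1,0,0.06,0],[1,0.1,0,0.06,0]]' | grep force; python3 -c "from h import *;st()"; python3 -m crank '[[1,0.08,0,0.09,0],[1,0.08,0,0.09,0],[1,0.08,0,0.09,0],[1,0.08,0,0.09,0],[1,0.08,0,0.09,0],[1,0,0,0,0]]' | grep force; python3 -c "from h import *;st();cam('top');E=imaging.get_image('scene')['color'];D=imaging.get_image('top')['color'];cv2.imwrite('pics/v4.png',np.hstack([cv2.resize(D[170:290,200:320],(390,390)),cv2.resize(E[140:260,210:330],(390,390))])[:,:,::-1])"
```

```text
force: [-0.1, -0.6, 0.2]
grip_force: 0.2
t 14.3 jig 0.0 -0.0612 0.1271 toolx yaw 1.635 F [-0.15 -0.65  0.24] w 0.0
force: [-0.4, 0.1, -1.0]
grip_force: 0.1
t 15.05 jig 0.0 -0.0368 0.1133 toolx yaw 1.635 F [-0.41  0.06 -0.95] w -0.0002
force: [0.3, -0.1, 0.6]
grip_force: 0.0
t 15.8 jig -0.0003 -0.0201 0.0957 toolx yaw 1.636 F [ 0.31 -0.13  0.57] w -0.0001
```

View pics/v4.png

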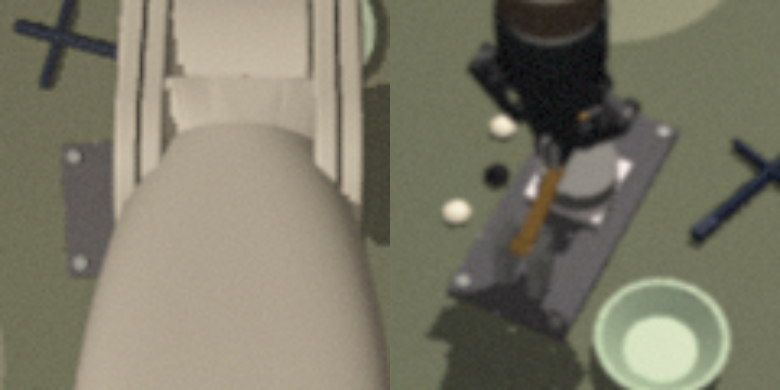

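The bar (brass, (550,175) to (520,250)) now leans forward over the puck at about 33°. I'll retreat and let it sink.

```bash
python3 -m crank '[[1,-0.1,0,-0.3,0],[1,-0.2,0,-0.8,0],[1,-0.5,0,-0.9,0],[1,-0.8,0,-0.9,0],[1,-0.9,0,-0.5,0],[1,-0.9,0,0,0],[1,-0.9,0,0,0],[1,-0.9,0,0,0],[1,-0.9,0,0,0],[1,-0.5,0,0,0],[1,0,0,0,0],[1,0,0,0,0]]' | grep force; python3 -m crank '[[1,0,0,0,0],[1,0,0,0,0],[1,0,0,0,0],[1,0,0,0,0],[1,0,0,0,0],[1,0,0,0,0],[1,0,0,0,0],[1,0,0,0,0],[1,0,0,0,0],[1,0,0,0,0],[1,0,0,0,0],[1,0,0,0,0]]' | grep force;  python3 -c "from h import *;st();E=imaging.get_image('scene')['color'];D=imaging.get_image('top')['color'];cv2.imwrite('pics/v5.png',np.hstack([cv2.resize(D[170:290,200:320],(390,390)),cv2.resize(E[140:260,210:330],(390,390))])[:,:,::-1])"
```

```text
force: [-0.2, -0.3, -0.4]
grip_force: 0.0
force: [0.3, 0.3, -0.7]
grip_force: 0.0
t 18.95 jig -0.0001 -0.2887 0.2234 toolx yaw 1.635 F [ 0.31  0.26 -0.75] w 0.0001
```

View pics/v5.png

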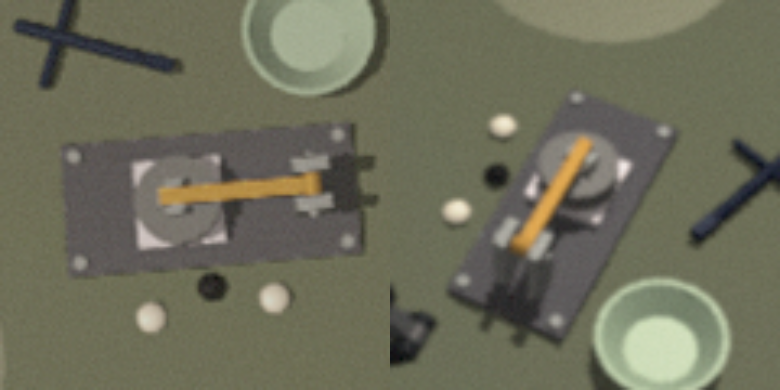

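The arm lies over the puck, with its tip at (158,196) in top and (586,140) in scene. I'll wait a little, then check the tip height and that it has stopped moving.

```bash
cat > m.py <<'E'
from h import *
def tip(n,box):
    I,K,E=cam(n);h=cv2.cvtColor(I,cv2.COLOR_RGB2HSV);m=((h[...,0]>8)&(h[...,0]<26)&(h[...,1]>110)&(h[...,2]>70)).astype(np.uint8)
    x0,y0,x1,y1=box;M=np.zeros_like(m);M[y0:y1,x0:x1]=m[y0:y1,x0:x1]
    p=np.argwhere(M)[:,::-1].astype(float);c=p.mean(0);d=np.linalg.svd(p-c,full_matrices=False)[2][0]
    d=d if (d[0]<0 if n=="top" else d[1]<0) else -d
    return K,E,c+d*((p-c)@d).max()
a,b=tip("scene",(235,170,290,225)),tip("top",(235,215,310,245))
q,g=tri(a,b);r=q[:2]-C;print(a[2],b[2],"tip jig",r@X,r@Y,"z",q[2],"gap",g)
E
python3 m.py; python3 -m crank '[[1,0,0,0,0],[1,0,0,0,0],[1,0,0,0,0],[1,0,0,0,0],[1,0,0,0,0],[1,0,0,0,0],[1,0,0,0,0],[1,0,0,0,0],[1,0,0,0,0],[1,0,0,0,0],[1,0,0,0,0],[1,0,0,0,0]]' >/dev/null; python3 m.py
```

```text
[270.56203988 182.7216089 ] [248.92525888 230.13541018] tip jig 0.0009581424337596542 0.035046711593559425 z 0.056496970977976624 gap 0.0030262871076471463
[270.61845703 182.75617676] [248.92762474 230.15462305] tip jig 0.001004066571513851 0.03510377401066026 z 0.05628531142120763 gap 0.0031918255945803573
```

```bash
python3 -c "from station import arm;print(arm.job_done())"
```

```text
the job is handed in; nothing more can be done
None
```

I handed the job in at about 21 s: the puck lies flat with its rubber up, and the arm is level and still with its stone about 4 mm from the middle of the rubber by camera measurement. I saw nothing else moved, and the gripper is clear; hand-in returned no verdict.

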